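# Fold out the cubby's brace and lay its bamboo ledge

## Task

Swing the cubby's red folding brace out from under the glass top until it clicks fully home at its end stop, square to the cubby. Then pick the one bamboo slat of the right length and lay it flat across the brace and the fixed arm, down between their white end lips, as a little ledge. Leave the other two slats, the tin and the earring box where they are.

Things in the scene. Friction and masses are not known exactly. Their poses are not given: they have to be found in the camera images.
- cubby: Fixed open cubby unit. Origin on the shelf surface, midway between its two arms, on the brace's hinge line; x points away from its open front (front is -x), y left, z up. Rear posts 12 mm square at x 70, y +-130 mm; hinge post at x 0, y 85, post under the fixed arm at x 0, y -85.
- glass_edge (a point): Middle of the lower front edge of the cubby's smoked-glass top, 230 mm above the shelf; the pane is 8 mm thick, 280 mm wide (cubby y -140 to 140) and runs 100 mm back from here (x -5 to 95). It overhangs the folded brace and its pin, which a tool pointing straight down cannot reach. Axes as the cubby's.
- fixed_arm_tip (a point): Front end of the cubby's fixed aluminium arm, mid-width on its top face: the arm runs along the cubby's x at y -85 mm, 18 mm wide, 12 mm thick, top 100 mm above the shelf. On its outer side a white lip, 4 mm thick, 14 mm higher than the arm's top, 25 to 100 mm back from the tip.
- ledge_seat (a point): Point of the cubby at x -75, y 0, z 100 mm: where the middle of the slat's underside belongs, half way between the lips, level with the arms' tops. With the brace home the lips' inner faces are 188 mm apart (cubby y +-94), from x -110 to -35. Axes as the cubby's.
- brace_hinge (a point): Point on the brace's vertical hinge axis at the height of the brace's top (100 mm); fixed to the cubby.
- brace_pin (a point): Grip point on the axis of the black upright round pin near the free end of the red brace: pin 12 mm in diameter, 100 to 145 mm above the shelf (this point at 133), 125 mm from the hinge axis. The brace is a bar 18 mm wide, 12 mm thick, top at 100 mm, reaching 10 mm past the pin; white lip like the fixed arm's.
- brace (a joint): Brace angle, rad: 0 folded under the glass top (along the cubby's -y from the hinge), growing as the free end swings out to the front; 1.571 is the end stop (brace along the cubby's -x, parallel to the fixed arm). A sprung ball catch resists from 1.31 to 1.45 (3 to 5 N at the pin), then pulls it home and holds it.
- slat_mid: Bamboo slat 180 x 40 x 12 mm, lying flat on the cork mat; the one that fits between the lips. Origin at the centre of its underside, x along its length, z up.
- slat_short: Look-alike bamboo slat 145 x 40 x 12 mm, too short to bridge the arms. Origin and axes likewise.
- slat_long: Look-alike bamboo slat 215 x 40 x 12 mm, too long to go between the lips. Origin and axes likewise.
- mat: Fixed cork mat 270 x 320 x 3 mm on which the three slats lie side by side in any order, about 95 mm apart. Origin at the centre of its underside.
- turntable: Fixed white turntable organiser, 230 mm in diameter, deck 18 mm and rim 38 mm above the shelf, with a bamboo comb (up to 51 mm high) and an aluminium hair clip on it. Origin at the centre of its underside.
- tin: Round aluminium tin with screw-top lid, 72 mm in diameter, 46 mm high, loose on the turntable. Origin at the centre of its underside.
- earring_box: Black acrylic earring box 77 x 112 x 62 mm, loose on the shelf. Origin at the centre of its underside.
Things that resemble listed ones, but are neither listed nor needed, are in the scene too. Leave any green or pink look-alike of the slat_mid alone.

How it is judged:
By the outcome, as a careful person would: the job done as asked, in the order asked, and still so for the second after the job is handed in, with the robot touching nothing.
It also fails if it takes over 53 s, if anything falls off the work surface, if the arm or the gripper's body presses on something with over 40 N, if the wrist force passes 120 N, or if a joint passes its speed limit or range.

## Robot

A 6-joint arm with a two-finger parallel gripper is mounted at the origin on the work surface. World frame = base frame: x ahead of the robot, y to its left, z up, the work surface at z = 0. Lengths are in m, angles in rad, forces in N, time in s.
With the tool pointing down it reaches from about 0.4 to 0.925 m from the base axis. Payload 3.4 kg.
Tool frame: the origin (TCP) lies between the finger pads, 19 mm behind the fingertips; this is the grasp point; z points along the fingers, x is the direction in which the jaws open and shut, and the axes are right-handed (so a half turn about z gives the same grasp; the last joint's range is limited). The gripper opens to 85 mm and grips with 20 to 120 N. Pads are 22 mm wide; open, the fingers measure 114 mm over their backs; the gripper's body (76 mm by 85 mm) begins 54 mm behind the grasp point. The pads swing forward as they close: fully open they stand 13 mm farther back than shut.
Start: joints at [1.181, 0.307, 1.506, -0, 1.328, -0.073], TCP at [0.179, 0.547, 0.25] pointing down, gripper open.
Joint ranges: [-3.12, 3.12], [-1.05, 2.28], [0.14, 2.33], [-1.42, 4.57], [0.1, 2.73], [-2.68, 2.68]. Speed limits (rad/s): [2.57, 2.57, 3.14, 3.14, 3.14, 3.14].

## Interface

Orientations are given as [roll, pitch, yaw] about the fixed x, y, z axes, in that order (R = Rz(yaw) Ry(pitch) Rx(roll)).
In Python, from rig import sense, capture, camera_model, finish_job gives the robot as it stands.
- The arm moves only by the tool servo_tool, never from a script. Its argument "increments" is a list of rows, each an object with "offset": the shift along the tool's x, y, z in m, a list of three; "angular": the turn, a rotation vector about the tool's x, y, z in rad, a list of three; "grip": the finger opening in m, from 0 to 0.0854. A call has 1 to 20 rows; each row shifts and turns the commanded pose from where the row before left it, along the tool's axes as they then stand; what a row does not reach is not made up. A row lasts 1/10 s, in which the tool goes at most 50 mm and 8.59 degrees, less where a joint would pass 70% of its speed; a pose out of reach is approached as far as the arm can. A call is refused whole if a number of a shift passes 0.05 or a number of a turn 0.15, either way. A call with a gripper value outside its range is refused whole. The fingers move at their own pace and stop on an object; "force" is the grip in N (left out, the last holds). Time passes only in rows, so rows that do not move let the fingers close. It gives the time, the measured TCP pose, the force and the opening at its end, in the units of the state.
- sense(): the state, without advancing time (a new reading comes with each control period).
- capture(name): name is "side" or "top"; returns the picture (420x560x3 uint8, blue, green, red); there is no depth.
- camera_model(name): a dict with "intrinsics" (3x3 intrinsics, pixels), "position" and "rotation" of the camera in the world. Camera axes: x right, y down, z forward; pixel columns grow to the right and rows downward; lengths in m; the calibration is good to about 2 mm. A picture is of the moment at which its call begins. camera_model takes no time and is no camera call.
- finish_job(): hands the job in, once; it reports no verdict.
The state is a dict: "time": time; "joints": joint angles; "qd": joint speeds; "joint_efforts": joint torques, N m; "position": TCP position; "ee_rot": TCP orientation; "force": force on the tool from outside, world axes, zero at the start; "wrist_torque": the same for the moment, N m; "grip_width": finger opening in m.
Only numpy, scipy, OpenCV 4.12 (cv2) and the standard library are available. Lean on these libraries where they do the work, as an engineer would, in place of code of your own. Each camera call takes 0.05 s, during which the arm holds its last target.

## Working session

There is one attempt and no reset: what is moved stays moved. The work goes in short steps, Python scripts to look and compute and a tool call to move; the robot and the scene stay as the last step left them, time stands still between calls to the robot, and variables do not carry over. Pictures are saved under pics/ and viewed, and the job is handed in when it is done.

Besides the shell and the picture viewer there is one more tool, called after "Request:" in YAML: its name, and indented under it one key for each argument. servo_tool: Moves the arm, as the interface text tells. Its arguments: {"type":"object","properties":{"increments":{"type":"array","items":{"type":"object","properties":{"offset":{"type":"array","items":{"type":"number"}},"angular":{"type":"array","items":{"type":"number"}},"grip":{"type":"number"}}}},"force":{"type":"number"}},"required":["increments"]}

```bash
ls; mkdir -p pics; python3 - <<'E'
from rig import *
import cv2,json
s=sense();print(s)
for n in("side","top"):
    im=capture(n);cv2.imwrite(f"pics/{n}0.png",im);print(n,camera_model(n))
E
```

```text
pics
{'time': 0.0, 'joints': array([ 1.18147704e+00,  3.07566847e-01,  1.50766276e+00, -3.09411789e-05,
        1.32841875e+00, -7.35266220e-02]), 'qd': array([ 0.00175844,  0.00169305,  0.00015332, -0.00089218, -0.00063057,
       -0.0006291 ]), 'joint_efforts': array([ 1.07947760e-04, -4.57575703e+01, -2.51907563e+01,  1.85371464e-04,
        1.35685725e-02,  3.32865545e-05]), 'position': array([0.17837381, 0.54593684, 0.24908855]), 'ee_rot': array([-3.14147158e+00,  2.05235307e-03,  1.25501124e+00]), 'force': array([-0.64918389, -0.57077935, -0.28093995]), 'wrist_torque': array([-0.01445577,  0.04083725, -0.03114789]), 'grip_width': 0.08573346960490337}
side {'intrinsics': array([[428.87108784,   0.        , 275.88170509],
       [  0.        , 428.87108784, 200.59263197],
       [  0.        ,   0.        ,   1.        ]]), 'position': array([ 0.3564143 , -0.93933917,  1.02079275]), 'rotation': array([-2.34755876,  0.01213576, -0.13745057])}
top {'intrinsics': array([[379.20206821,   0.        , 282.3134706 ],
       [  0.        , 379.20206821, 210.6484378 ],
       [  0.        ,   0.        ,   1.        ]]), 'position': array([ 0.3494254 , -0.06867397,  1.40813057]), 'rotation': array([-3.03455902,  0.00610666, -1.57480524])}
```

View pics/side0.png

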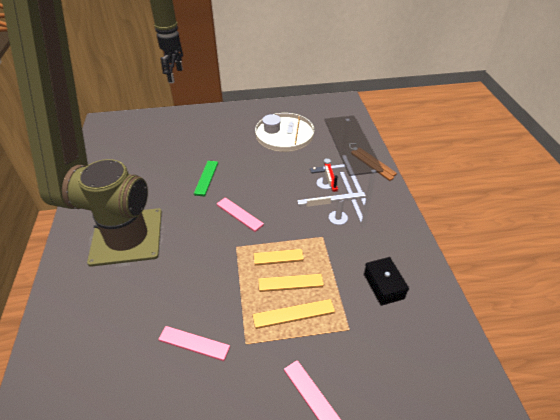

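View pics/top0.png

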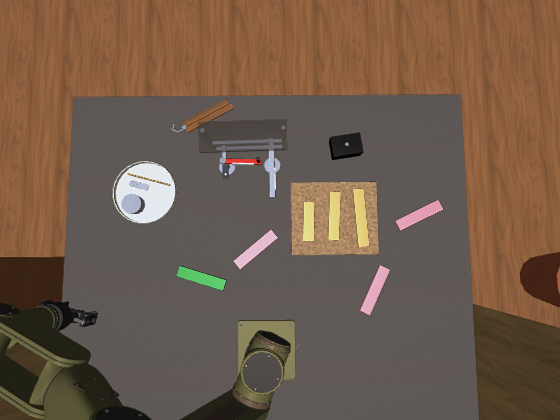

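```bash
python3 - <<'E'
import cv2,numpy as np
a=cv2.imread('pics/top0.png')[105:215,170:310];b=cv2.imread('pics/side0.png')[100:240,280:410]
cv2.imwrite('pics/c1.png',cv2.resize(a,None,fx=5,fy=5,interpolation=cv2.INTER_CUBIC));cv2.imwrite('pics/c2.png',cv2.resize(b,None,fx=4.2,fy=4.2,interpolation=cv2.INTER_CUBIC))
E
```

```text
(no output)
```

View pics/c1.png

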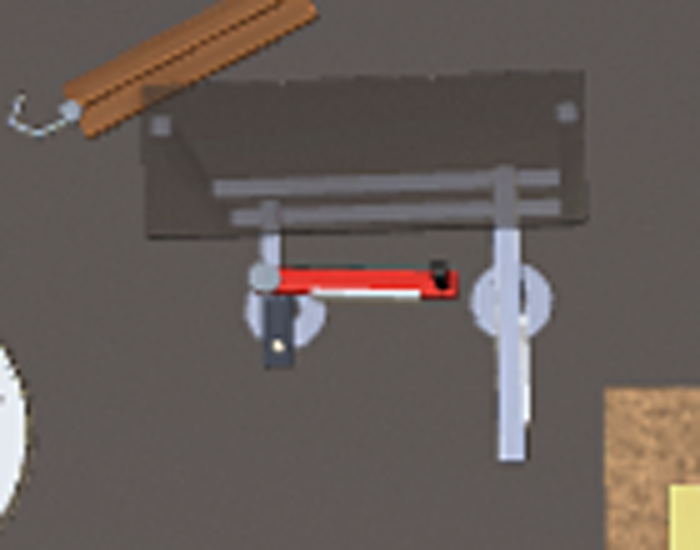

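View pics/c2.png

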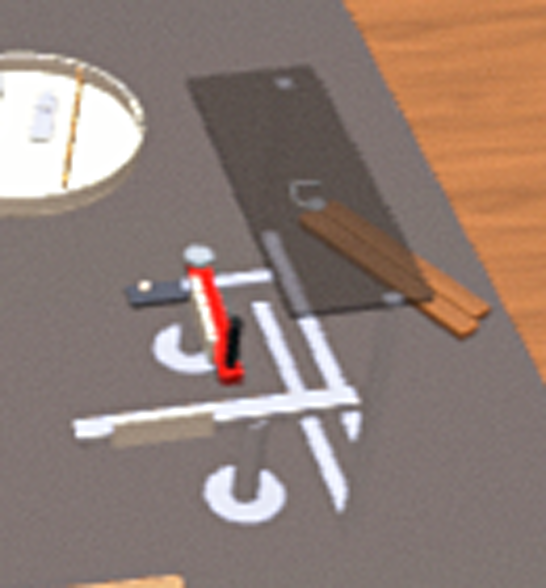

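```bash
cat > h.py <<'E'
import numpy as np,cv2
from scipy.spatial.transform import Rotation as R
from rig import *
def cm(n):
    c=camera_model(n);return c['intrinsics'],c['position'],R.from_euler('xyz',c['rotation']).as_matrix()
def ray(n,uv,z):
    K,p,M=cm(n);d=M@np.linalg.solve(K,[*uv,1]);return p+d*(z-p[2])/d[2]
def proj(n,P):
    K,p,M=cm(n);q=K@(M.T@(np.asarray(P,float)-p));return q[:2]/q[2]
def tri(ua,ub):
    A=[];b=[]
    for n,uv in(('top',ua),('side',ub)):
        K,p,M=cm(n);d=M@np.linalg.solve(K,[*uv,1]);d/=np.linalg.norm(d);Q=np.eye(3)-np.outer(d,d);A.append(Q);b.append(Q@p)
    return np.linalg.lstsq(np.vstack(A),np.hstack(b),rcond=None)[0]
E
python3 - <<'E'
from h import *
np.set_printoptions(precision=4,suppress=True)
t=lambda x,y:(170+x/5-.4,105+y/5-.4)
s=lambda x,y:(280+x/4.2-.4,100+y/4.2-.4)
for k,xy,z in[('glassFL',(148,238),.238),('FR',(588,220),.238),('BR',(584,70),.238),('BL',(140,87),.238),('hinge',(265,276),.1),('armtip',(511,461),.1),('armtipL',(498,461),.1),('armtipR',(525,459),.1),('braceend',(457,284),.1),('pintop',(440,267),.145),('armroot',(508,230),.1)]:
    print(k,ray('top',t(*xy),z))
print('tri hinge',tri(t(265,276),s(200,255)),'tip',tri(t(511,461),s(78,432)),'pin',tri(t(440,267),s(236,320)),'gFL',tri(t(148,238),s(188,80)), tri(t(588,220),s(296,315)))
for k,xy,z in[('glassFL',(188,80),.238),('FR',(296,315),.238),('hinge',(200,255),.1),('armtip',(78,432),.1),('pintop',(236,320),.145)]:
    print(k,ray('side',s(*xy),z))
for n in('top','side'):
    im=cv2.imread(f'pics/{n}0.png');hsv=cv2.cvtColor(im,cv2.COLOR_BGR2HSV)
    m=cv2.inRange(hsv,(22,90,120),(35,255,255))
    for c in cv2.findContours(m,0,1)[0]:
        if cv2.contourArea(c)<150: continue
        r=cv2.minAreaRect(c);b=cv2.boxPoints(r)
        M_=cv2.moments(c);W=np.array([ray(n,q,.015)for q in b])
        e1=W[1]-W[0];e2=W[2]-W[1];
        print(n,np.round(r[0],1),W.mean(0),np.linalg.norm(e1),np.linalg.norm(e2),np.degrees(np.arctan2(*(e1 if np.linalg.norm(e1)>np.linalg.norm(e2) else e2)[1::-1])))
E
```

```text
glassFL [0.6622 0.1999 0.238 ]
FR [ 0.6722 -0.0783  0.238 ]
BR [ 0.7701 -0.0762  0.238 ]
BL [0.7607 0.2069 0.238 ]
hinge [0.6712 0.1484 0.1   ]
armtip [ 0.5387 -0.0248  0.1   ]
armtipL [ 0.5387 -0.0158  0.1   ]
armtipR [ 0.5401 -0.0346  0.1   ]
braceend [0.6647 0.0131 0.1   ]
pintop [0.6657 0.0219 0.145 ]
armroot [ 0.7034 -0.0229  0.1   ]
tri hinge [0.6692 0.1471 0.1081] tip [ 0.5398 -0.0247  0.0967] pin [0.6648 0.0216 0.1485] gFL [0.662  0.1997 0.2389] [ 0.6727 -0.0783  0.2381]
glassFL [0.6624 0.201  0.238 ]
FR [ 0.6732 -0.0781  0.238 ]
hinge [0.6719 0.1567 0.1   ]
armtip [ 0.5398 -0.0279  0.1   ]
pintop [0.6659 0.0254 0.145 ]
top [308. 221.] [ 0.4607 -0.1552  0.015 ] 0.03701120806097399 0.14033485333073567 179.27522734751847
top [333.6 215.5] [ 0.4809 -0.2499  0.015 ] 0.17564107417071753 0.03992778210847018 -3.4456404005563144
top [360.3 217.3] [ 0.4741 -0.3478  0.015 ] 0.03957540442511766 0.21155882659508526 -175.8813804302729
side [292.9 312.2] [ 0.4729 -0.3474  0.015 ] 0.2167202256461127 0.039099021227684806 4.507134272003945
side [290.2 281.2] [ 0.4805 -0.2497  0.015 ] 0.17986606961443527 0.03863510830950545 -3.0553399925621076
side [278.2 255.7] [ 0.4598 -0.155   0.015 ] 0.14780108635847744 0.03834525729581259 -2.192693341680245
side [123.9 235.8] [-0.0035 -0.0029  0.015 ] 0.24654574531362886 0.20524572025907512 0.8992005532535075
side [ 88.6 178.3] [-0.16    0.2902  0.015 ] 0.14524913677205042 0.13983536410257258 -4.78751187732568
```

```bash
cat >> h.py <<'E'
def cur():
    s=sense();return np.array(s['position']),R.from_euler('xyz',s['ee_rot']).as_matrix(),s
def Rt(yaw,tilt,az):  # jaw axis x at yaw when vertical; tilt fingers toward az
    base=R.from_euler('xyz',[np.pi,0,yaw]).as_matrix()
    ax=np.cross([0,0,-1],[np.cos(az),np.sin(az),0]);return R.from_rotvec(ax*tilt).as_matrix()@base
def need(p,Rm):
    q,C,s=cur();print('t',round(s['time'],2),'pos',q.round(4),'F',np.round(s['force'],1),'w',round(s['grip_width'],4))
    print('offset now-axes',(C.T@(np.array(p)-q)).round(4),'rotvec',R.from_matrix(C.T@Rm).as_rotvec().round(4),'offset after turn',(Rm.T@(np.array(p)-q)).round(4))
E
python3 - <<'E'
from h import *
print(Rt(np.pi/2,np.pi/4,0).round(2))
need([.56,.022,.25],Rt(np.pi/2,np.pi/4,0))
need([.56,.022,.25],Rt(np.pi/2,0,0))
E
```

```text
[[ 0.    0.71  0.71]
 [ 1.   -0.   -0.  ]
 [ 0.    0.71 -0.71]]
t 0.1 pos [0.1784 0.546  0.2492] F [ 0.1 -0.1 -0.7] w 0.0851
offset now-axes [-3.796e-01  5.255e-01 -2.000e-04] rotvec [-0.7792  0.1257 -0.2986] offset after turn [-0.524   0.2704  0.2693]
t 0.1 pos [0.1784 0.546  0.2492] F [ 0.1 -0.1 -0.7] w 0.0851
offset now-axes [-3.796e-01  5.255e-01 -2.000e-04] rotvec [-0.0004  0.0018 -0.3158] offset after turn [-0.524   0.3816 -0.0008]
```

Request:
servo_tool:
  increments:
    - {"offset":[-0.027,0.0375,0],"grip":0.045}
    - {"offset":[-0.027,0.0375,0]}
    - {"offset":[-0.027,0.0375,0]}
    - {"offset":[-0.027,0.0375,0]}
    - {"offset":[-0.027,0.0375,0]}
    - {"offset":[-0.027,0.0375,0]}
    - {"offset":[-0.027,0.0375,0]}
    - {"offset":[-0.027,0.0375,0]}
    - {"offset":[-0.027,0.0375,0]}
    - {"offset":[-0.027,0.0375,0]}
    - {"offset":[-0.027,0.0375,0]}
    - {"offset":[-0.027,0.0375,0]}
    - {"offset":[-0.027,0.0375,0]}
    - {"offset":[-0.027,0.0375,0]}
    - {"angular":[0,0,-0.105]}
    - {"angular":[0,0,-0.105]}
    - {"angular":[0,0,-0.106]}
    - {}

```text
validation failed for argument at $.in...
```

Request:
servo_tool:
  increments:
    - {"offset":[-0.027,0.0375,0],"angular":[0,0,0],"grip":0.045}
    - {"offset":[-0.027,0.0375,0],"angular":[0,0,0],"grip":0.045}
    - {"offset":[-0.027,0.0375,0],"angular":[0,0,0],"grip":0.045}
    - {"offset":[-0.027,0.0375,0],"angular":[0,0,0],"grip":0.045}
    - {"offset":[-0.027,0.0375,0],"angular":[0,0,0],"grip":0.045}
    - {"offset":[-0.027,0.0375,0],"angular":[0,0,0],"grip":0.045}
    - {"offset":[-0.027,0.0375,0],"angular":[0,0,0],"grip":0.045}
    - {"offset":[-0.027,0.0375,0],"angular":[0,0,0],"grip":0.045}
    - {"offset":[-0.027,0.0375,0],"angular":[0,0,0],"grip":0.045}
    - {"offset":[-0.027,0.0375,0],"angular":[0,0,0],"grip":0.045}
    - {"offset":[-0.027,0.0375,0],"angular":[0,0,0],"grip":0.045}
    - {"offset":[-0.027,0.0375,0],"angular":[0,0,0],"grip":0.045}
    - {"offset":[-0.027,0.0375,0],"angular":[0,0,0],"grip":0.045}
    - {"offset":[-0.027,0.0375,0],"angular":[0,0,0],"grip":0.045}
    - {"offset":[0,0,0],"angular":[0,0,-0.105],"grip":0.045}
    - {"offset":[0,0,0],"angular":[0,0,-0.105],"grip":0.045}
    - {"offset":[0,0,0],"angular":[0,0,-0.106],"grip":0.045}
    - {"offset":[0,0,0],"angular":[0,0,0],"grip":0.045}

```text
time: 1.9
position: [0.5599, 0.0239, 0.2494]
ee_rot: [-3.14, -0.0, 1.571]
force: [0.0, 0.6, -0.5]
grip_width: 0.045
```

```bash
python3 - <<'E'
from h import *
need([.60,.022,.135],Rt(np.pi/2,np.pi/4,0))
E
```

```text
t 1.9 pos [0.5599 0.0239 0.2494] F [ 0.   0.6 -0.5] w 0.045
offset now-axes [-0.0019  0.0402  0.1144] rotvec [-7.867e-01 -0.000e+00 -1.000e-04] offset after turn [-0.0019 -0.0526  0.1092]
```

Request:
servo_tool:
  increments:
    - {"offset":[0,0,0],"angular":[-0.131,0,0],"grip":0.045}
    - {"offset":[0,0,0],"angular":[-0.131,0,0],"grip":0.045}
    - {"offset":[0,0,0],"angular":[-0.131,0,0],"grip":0.045}
    - {"offset":[0,0,0],"angular":[-0.131,0,0],"grip":0.045}
    - {"offset":[0,0,0],"angular":[-0.131,0,0],"grip":0.045}
    - {"offset":[0,0,0],"angular":[-0.131,0,0],"grip":0.045}
    - {"offset":[0,-0.0088,0.0182],"angular":[0,0,0],"grip":0.045}
    - {"offset":[0,-0.0088,0.0182],"angular":[0,0,0],"grip":0.045}
    - {"offset":[0,-0.0088,0.0182],"angular":[0,0,0],"grip":0.045}
    - {"offset":[0,-0.0088,0.0182],"angular":[0,0,0],"grip":0.045}
    - {"offset":[0,-0.0088,0.0182],"angular":[0,0,0],"grip":0.045}
    - {"offset":[-0.002,-0.0088,0.0182],"angular":[0,0,0],"grip":0.045}
    - {"offset":[0,0,0],"angular":[0,0,0],"grip":0.045}

```text
time: 3.2
position: [0.6007, 0.0166, 0.1802]
ee_rot: [2.42, -0.016, 1.59]
force: [0.8, -0.1, 0.6]
grip_width: 0.045
```

```bash
python3 - <<'E'
from h import *
need([.6655,.0217,.135],Rt(np.pi/2,np.pi/4,0))
for n in('side','top'):cv2.imwrite(f'pics/{n}1.png',capture(n))
a=cv2.imread('pics/top1.png')[105:225,170:310];b=cv2.imread('pics/side1.png')[100:240,270:410]
cv2.imwrite('pics/d1.png',np.hstack([cv2.resize(x,(400,400),interpolation=2) for x in(a,b)]))
E
```

```text
t 3.2 pos [0.6007 0.0166 0.1802] F [ 0.8 -0.1  0.6] w 0.045
offset now-axes [0.0031 0.0188 0.0768] rotvec [-0.0637 -0.0253  0.003 ] offset after turn [0.0051 0.0139 0.0778]
```

View pics/d1.png

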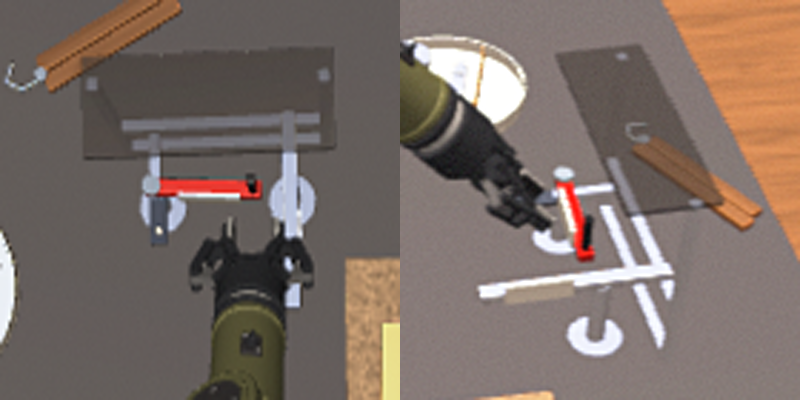

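```bash
python3 - <<'E'
from h import *
s=sense();print(np.round(s['joints'],3),np.round(s['qd'],3))
E
```

```text
[-0.094  0.239  2.133  1.041  0.101 -2.683] [ 0.002 -0.02   0.013  0.013  0.004 -0.   ]
```

```bash
python3 - <<'E'
from h import *
need([.60,.0217,.18],Rt(np.pi/2,.5,0))
E
```

```text
t 3.3 pos [0.5995 0.0169 0.1808] F [ 0.1  0.4 -0. ] w 0.0448
offset now-axes [ 0.0048 -0.0001  0.001 ] rotvec [ 0.2222 -0.0252  0.0055] offset after turn [0.0048 0.0001 0.0009]
```

Request:
servo_tool:
  increments:
    - {"offset":[0.001,0,0],"angular":[0.05,-0.006,0.001],"grip":0.045}
    - {"offset":[0.001,0,0],"angular":[0.05,-0.006,0.001],"grip":0.045}
    - {"offset":[0.001,0,0],"angular":[0.05,-0.006,0.001],"grip":0.045}
    - {"offset":[0.001,0,0],"angular":[0.05,-0.006,0.001],"grip":0.045}
    - {"offset":[0.001,0,0],"angular":[0.02,0,0],"grip":0.045}
    - {"offset":[0,0,0],"angular":[0,0,0],"grip":0.045}
    - {"offset":[0,0,0],"angular":[0,0,0],"grip":0.045}

```text
time: 4.0
position: [0.6004, 0.0282, 0.1823]
ee_rot: [2.564, -0.024, 1.592]
force: [-0.6, -0.2, -1.2]
grip_width: 0.0451
```

```bash
python3 - <<'E'
from h import *
s=sense();print(np.round(s['joints'],3),np.round(s['qd'],3))
need([.60,.0217,.135],Rt(np.pi/2,.5,0))
E
```

```text
[-0.062  0.23   2.01   0.201  0.333 -1.818] [-0.003  0.004  0.016  0.006  0.     0.   ]
t 4.0 pos [0.6004 0.0282 0.1823] F [-0.6 -0.2 -1.2] w 0.0451
offset now-axes [-0.0076 -0.0262  0.0392] rotvec [ 0.0774 -0.0313  0.006 ] offset after turn [-0.0065 -0.023   0.0413]
```

Request:
servo_tool:
  increments:
    - {"offset":[-0.0013,-0.0046,0.0083],"angular":[0.026,-0.0104,0.002],"grip":0.045}
    - {"offset":[-0.0013,-0.0046,0.0083],"angular":[0.026,-0.0104,0.002],"grip":0.045}
    - {"offset":[-0.0013,-0.0046,0.0083],"angular":[0.026,-0.0104,0.002],"grip":0.045}
    - {"offset":[-0.0013,-0.0046,0.0083],"angular":[0,0,0],"grip":0.045}
    - {"offset":[-0.0013,-0.0046,0.0083],"angular":[0,0,0],"grip":0.045}
    - {"offset":[0,0,0],"angular":[0,0,0],"grip":0.045}

```text
time: 4.6
position: [0.6, 0.0219, 0.1323]
ee_rot: [2.647, -0.001, 1.57]
force: [-0.4, -0.3, 0.2]
grip_width: 0.0448
```

```bash
python3 - <<'E'
from h import *
s=sense();print(np.round(s['joints'],3),np.round(s['qd'],3))
need([.6655,.0217,.135],Rt(np.pi/2,.6,0))
need([.6655,.0217,.135],Rt(np.pi/2,.5,0))
E
```

```text
[-0.047  0.316  2.006  0.071  0.326 -1.679] [ 0.    -0.017 -0.019 -0.011  0.02   0.017]
t 4.6 pos [0.6    0.0219 0.1323] F [-0.4 -0.3  0.2] w 0.0448
offset now-axes [-0.0001  0.0589  0.0287] rotvec [-0.1051 -0.0003 -0.0014] offset after turn [-0.0002  0.0556  0.0348]
t 4.6 pos [0.6    0.0219 0.1323] F [-0.4 -0.3  0.2] w 0.0448
offset now-axes [-0.0001  0.0589  0.0287] rotvec [-0.0051 -0.0004 -0.0014] offset after turn [-0.0002  0.0588  0.029 ]
```

Request:
servo_tool:
  increments:
    - {"offset":[0,0.0118,0.0057],"angular":[0,0,0],"grip":0.045}
    - {"offset":[0,0.0118,0.0057],"angular":[-0.034,0,0],"grip":0.045}
    - {"offset":[0,0.0116,0.0061],"angular":[-0.034,0,0],"grip":0.045}
    - {"offset":[0,0.0114,0.0065],"angular":[-0.034,0,0],"grip":0.045}
    - {"offset":[0,0,0],"angular":[0,0,0],"grip":0.045}

```text
time: 5.1
position: [0.6565, 0.0217, 0.1378]
ee_rot: [2.538, -0.001, 1.57]
force: [1.0, 0.5, 0.4]
grip_width: 0.0454
```

```bash
python3 - <<'E'
from h import *
s=sense();print(np.round(s['joints'],3),np.round(s['qd'],3))
need([.6655,.0217,.135],Rt(np.pi/2,.6,0))
for n in('side','top'):cv2.imwrite(f'pics/{n}2.png',capture(n))
a=cv2.imread('pics/top2.png')[115:205,220:310];b=cv2.imread('pics/side2.png')[110:220,270:380]
cv2.imwrite('pics/d2.png',np.hstack([cv2.resize(x,(400,400),interpolation=2) for x in(a,b)]))
E
```

```text
[-0.045  0.366  1.973  0.126  0.201 -1.73 ] [ 0.    -0.013  0.018 -0.023  0.052  0.024]
t 5.1 pos [0.6565 0.0217 0.1378] F [1.  0.5 0.4] w 0.0454
offset now-axes [-0.      0.0059  0.0074] rotvec [ 0.0036  0.0002 -0.0013] offset after turn [-0.      0.0059  0.0074]
```

View pics/d2.png

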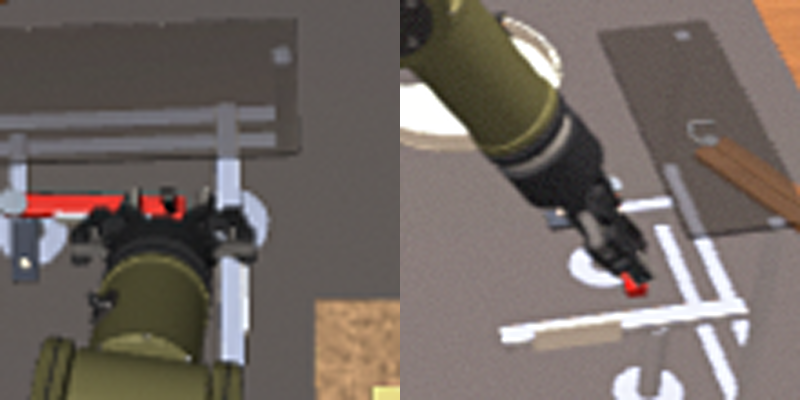

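Request:
servo_tool:
  increments:
    - {"offset":[0,0.003,0.0037],"angular":[0,0,0],"grip":0.045}
    - {"offset":[0,0.003,0.0037],"angular":[0,0,0],"grip":0.045}
    - {"offset":[0,0,0],"angular":[0,0,0],"grip":0.03}
    - {"offset":[0,0,0],"angular":[0,0,0],"grip":0.02}
    - {"offset":[0,0,0],"angular":[0,0,0],"grip":0.005}
    - {"offset":[0,0,0],"angular":[0,0,0],"grip":0.005}
    - {"offset":[0,0,0],"angular":[0,0,0],"grip":0.005}
    - {"offset":[0,0,0],"angular":[0,0,0],"grip":0.005}
  force: 30

```text
time: 6.0
position: [0.6633, 0.0229, 0.1344]
ee_rot: [2.541, -0.001, 1.571]
force: [0.8, 4.7, -1.0]
grip_width: 0.011
```

```bash
cat > arc.py <<'E'
from h import *
import sys
# cubby frame
yaw=.037;O=np.array([.6725,.061]);X=np.array([np.cos(yaw),np.sin(yaw)]);Y=np.array([-X[1],X[0]]);H=O+.085*Y
def pin(th): return H+.125*(-Y*np.cos(th)-X*np.sin(th))
if __name__=='__main__':
    q,C,s=cur();print(q.round(4),np.round(s['force'],1),s['grip_width'],np.round(s['joints'],3))
    r=q[:2]-H;th=np.arctan2(-r@X,-r@Y);print('th',th,'r',np.hypot(*r))
    a,b,n=float(sys.argv[1]),float(sys.argv[2]),int(sys.argv[3])
    p=q.copy();pz=.135
    for t in np.linspace(a,b,n):
        t2=np.array([*pin(t),pz]);print(t.round(3),(C.T@(t2-p)).round(4));p=t2
E
python3 arc.py 0.15 0.9 10
```

```text
[0.6633 0.0229 0.1344] [ 0.8  4.7 -1. ] 0.0110365841487609 [-0.042  0.378  1.96   0.123  0.205 -1.725]
th 0.0860475801158768 r 0.12320206242783399
0.15 [-0.0011 -0.0063 -0.005 ]
0.233 [ 0.0016 -0.0085 -0.0058]
0.317 [ 0.0025 -0.0084 -0.0057]
0.4 [ 0.0033 -0.0082 -0.0056]
0.483 [ 0.0041 -0.0079 -0.0054]
0.567 [ 0.0049 -0.0076 -0.0052]
0.65 [ 0.0056 -0.0072 -0.0049]
0.733 [ 0.0063 -0.0068 -0.0047]
0.817 [ 0.007  -0.0064 -0.0043]
0.9 [ 0.0076 -0.0059 -0.004 ]
```

Request:
servo_tool:
  increments:
    - {"offset":[0.0005,-0.0063,-0.0045],"angular":[0,0,0],"grip":0.005}
    - {"offset":[0.0016,-0.0085,-0.0058],"angular":[0,0,0],"grip":0.005}
    - {"offset":[0.0025,-0.0084,-0.0057],"angular":[0,0,0],"grip":0.005}
    - {"offset":[0.0033,-0.0082,-0.0056],"angular":[0,0,0],"grip":0.005}
    - {"offset":[0.0041,-0.0079,-0.0054],"angular":[0,0,0],"grip":0.005}
    - {"offset":[0.0049,-0.0076,-0.0052],"angular":[0,0,0],"grip":0.005}
    - {"offset":[0.0056,-0.0072,-0.0049],"angular":[0,0,0],"grip":0.005}
    - {"offset":[0.0063,-0.0068,-0.0047],"angular":[0,0,0],"grip":0.005}
    - {"offset":[0,0,0],"angular":[0,0,0],"grip":0.005}

```text
time: 6.9
position: [0.5864, 0.0499, 0.1344]
ee_rot: [2.543, 0.0, 1.569]
force: [-6.6, -11.1, 7.9]
grip_width: 0.011
```

```bash
python3 arc.py 0.83 1.3 6
python3 - <<'E'
from h import *
for n in('side','top'):cv2.imwrite(f'pics/{n}3.png',capture(n))
a=cv2.imread('pics/top3.png')[115:205,200:290];b=cv2.imread('pics/side3.png')[110:220,270:380]
cv2.imwrite('pics/d3.png',np.hstack([cv2.resize(x,(400,400),interpolation=2) for x in(a,b)]))
E
```

```text
[0.5864 0.0499 0.1344] [ -6.6 -11.1   7.9] 0.010968385751700909 [ 0.021  0.303  2.11  -0.1    0.131 -1.453]
th 0.7488959763924754 r 0.12691403359952963
0.83 [ 0.0084 -0.0047 -0.004 ]
0.924 [ 0.0087 -0.0065 -0.0044]
1.018 [ 0.0094 -0.0058 -0.0039]
1.112 [ 0.01   -0.005  -0.0034]
1.206 [ 0.0106 -0.0042 -0.0029]
1.3 [ 0.011  -0.0034 -0.0023]
```

View pics/d3.png

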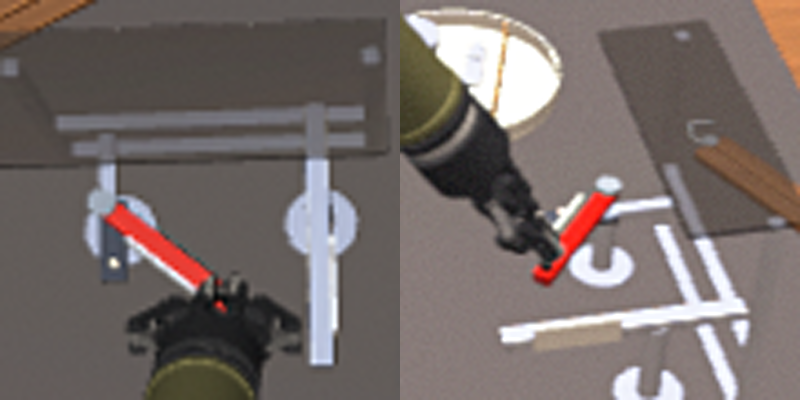

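Request:
servo_tool:
  increments:
    - {"offset":[0,0,0],"angular":[0.05,0,0],"grip":0.005}
    - {"offset":[0,0,0],"angular":[0.05,0,0],"grip":0.005}
    - {"offset":[0,0,0],"angular":[0.05,0,0],"grip":0.005}
    - {"offset":[0,0,0],"angular":[0.05,0,0],"grip":0.005}
    - {"offset":[0,0,0],"angular":[0.05,0,0],"grip":0.005}
    - {"offset":[0,0,0],"angular":[0,0,0],"grip":0.005}
  force: 25

```text
time: 7.6
position: [0.5883, 0.0494, 0.1342]
ee_rot: [2.794, 0.002, 1.57]
force: [-4.2, -4.8, 3.1]
grip_width: 0.0105
```

```bash
python3 arc.py 0.83 1.3 6

```

```text
[0.5883 0.0494 0.1342] [-4.2 -4.8  3.1] 0.010519333074275522 [ 0.017  0.322  1.902 -0.014  0.571 -1.543]
th 0.735767627903711 r 0.12607246436013872
0.83 [ 0.0088 -0.0072 -0.0035]
0.924 [ 0.0087 -0.0074 -0.0027]
1.018 [ 0.0094 -0.0066 -0.0024]
1.112 [ 0.0101 -0.0057 -0.0021]
1.206 [ 0.0106 -0.0048 -0.0018]
1.3 [ 0.011  -0.0038 -0.0014]
```

Request:
servo_tool:
  increments:
    - {"offset":[0.008,-0.0078,-0.0028],"angular":[0,0,0],"grip":0.005}
    - {"offset":[0.0087,-0.0074,-0.0027],"angular":[0,0,0],"grip":0.005}
    - {"offset":[0.0094,-0.0066,-0.0024],"angular":[0,0,0],"grip":0.005}
    - {"offset":[0.0101,-0.0057,-0.0021],"angular":[0,0,0],"grip":0.005}
    - {"offset":[0.0106,-0.0048,-0.0018],"angular":[0,0,0],"grip":0.005}
    - {"offset":[0.011,-0.0038,-0.0014],"angular":[0,0,0],"grip":0.005}
    - {"offset":[0,0,0],"angular":[0,0,0],"grip":0.005}

```text
time: 8.3
position: [0.5471, 0.1084, 0.1337]
ee_rot: [2.796, 0.001, 1.57]
force: [-8.0, -2.3, 7.1]
grip_width: 0.0111
```

```bash
python3 arc.py 1.37 1.62 5

```

```text
[0.5471 0.1084 0.1337] [-8.  -2.3  7.1] 0.011089762609357016 [ 0.153  0.288  1.962 -0.101  0.552 -1.34 ]
th 1.3095877761816366 r 0.12793883824858554
1.37 [ 0.0081  0.0012 -0.001 ]
1.432 [ 0.0076 -0.0015 -0.0006]
1.495 [ 0.0077 -0.0011 -0.0004]
1.558 [ 0.0078 -0.0006 -0.0002]
1.62 [ 0.0078 -0.0001 -0.0001]
```

Request:
servo_tool:
  increments:
    - {"offset":[0.0076,-0.0025,-0.0009],"angular":[0,0,0],"grip":0.005}
    - {"offset":[0.0076,-0.0015,-0.0006],"angular":[0,0,0],"grip":0.005}
    - {"offset":[0.0077,-0.001,-0.0004],"angular":[0,0,0],"grip":0.005}
    - {"offset":[0.0077,0,0],"angular":[0,0,0],"grip":0.005}
    - {"offset":[0,0,0],"angular":[0,0,0],"grip":0.005}

```text
time: 8.8
position: [0.5414, 0.1389, 0.1336]
ee_rot: [2.797, 0.0, 1.569]
force: [-8.7, 2.3, 7.9]
grip_width: 0.011
```

```bash
python3 arc.py 1.59 1.62 2
python3 - <<'E'
from h import *
for n in('side','top'):cv2.imwrite(f'pics/{n}4.png',capture(n))
a=cv2.imread('pics/top4.png')[115:215,200:300];b=cv2.imread('pics/side4.png')[110:220,270:380]
cv2.imwrite('pics/d4.png',np.hstack([cv2.resize(x,(400,400),interpolation=2) for x in(a,b)]))
E
```

```text
[0.5414 0.1389 0.1336] [-8.7  2.3  7.9] 0.010989373643491647 [ 0.223  0.292  1.955 -0.142  0.562 -1.238]
th 1.552986404877672 r 0.12811699349354605
1.59 [ 0.0048  0.0032 -0.0003]
1.62 [ 0.0037 -0.     -0.    ]
```

View pics/d4.png

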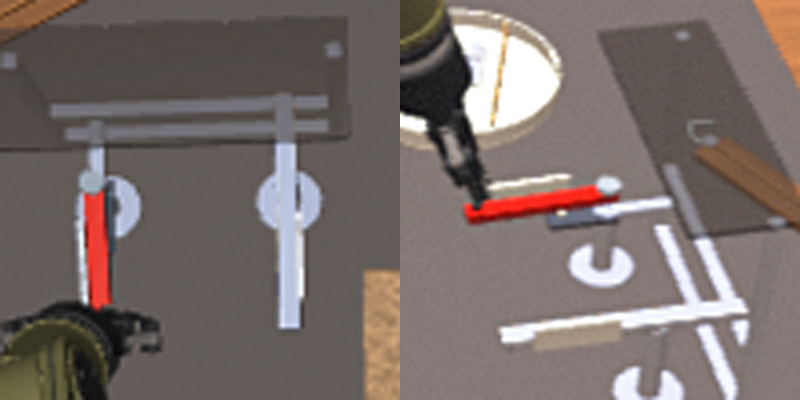

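Request:
servo_tool:
  increments:
    - {"offset":[0.004,0.001,0],"angular":[0,0,0],"grip":0.005}
    - {"offset":[0.003,0.001,0],"angular":[0,0,0],"grip":0.005}
    - {"offset":[0,0,0],"angular":[0,0,0],"grip":0.005}
    - {"offset":[0,0,0],"angular":[0,0,0],"grip":0.005}

```text
time: 9.3
position: [0.5415, 0.1446, 0.1336]
ee_rot: [2.8, 0.002, 1.569]
force: [-13.4, -1.6, 8.6]
grip_width: 0.0106
```

Request:
servo_tool:
  increments:
    - {"offset":[0.003,0,0],"angular":[0,0,0],"grip":0.005}
    - {"offset":[0,0,0],"angular":[0,0,0],"grip":0.005}
    - {"offset":[0,0,0],"angular":[0,0,0],"grip":0.005}

```text
time: 9.6
position: [0.5414, 0.145, 0.1335]
ee_rot: [2.801, 0.006, 1.569]
force: [-11.4, -14.2, 10.1]
grip_width: 0.0107
```

Request:
servo_tool:
  increments:
    - {"offset":[-0.002,0,0],"angular":[0,0,0],"grip":0.03}
    - {"offset":[0,0,0],"angular":[0,0,0],"grip":0.03}
    - {"offset":[0,0,0],"angular":[0,0,0],"grip":0.03}
    - {"offset":[0,0,-0.01],"angular":[0,0,0],"grip":0.03}
    - {"offset":[0,0,-0.03],"angular":[0,0,0],"grip":0.03}
    - {"offset":[0,0,-0.04],"angular":[0,0,0],"grip":0.08}
    - {"offset":[0,0,-0.04],"angular":[0.1,0,0],"grip":0.08}
    - {"offset":[-0.03,0,-0.01],"angular":[0.1,0,0],"grip":0.08}
    - {"offset":[-0.045,0,0],"angular":[0.1,0,0],"grip":0.08}
    - {"offset":[-0.045,0,0],"angular":[0,0,0],"grip":0.08}
    - {"offset":[-0.045,0,0],"angular":[0,0,0],"grip":0.08}
    - {"offset":[-0.045,0,0],"angular":[0,0,0],"grip":0.08}
    - {"offset":[-0.045,0,0],"angular":[0,0,0],"grip":0.08}
    - {"offset":[-0.045,0,0],"angular":[0,0,0],"grip":0.08}
    - {"offset":[-0.045,0,0],"angular":[0,0,0],"grip":0.08}
    - {"offset":[0,0,0],"angular":[0,0,0],"grip":0.08}

```text
time: 11.2
position: [0.505, -0.2033, 0.2568]
ee_rot: [3.085, 0.003, 1.565]
force: [0.4, 0.1, -0.1]
grip_width: 0.08
```

```bash
python3 - <<'E'
from h import *
need([.481,-.2498,.1],Rt(np.pi/2-.056,0,0))
for n in('side','top'):cv2.imwrite(f'pics/{n}5.png',capture(n))
a=cv2.imread('pics/top5.png')[110:210,200:300];b=cv2.imread('pics/side5.png')[115:225,280:390]
cv2.imwrite('pics/d5.png',cv2.resize(a,(600,600),interpolation=2))
cv2.imwrite('pics/d5s.png',cv2.resize(b,(550,550),interpolation=2))
E
```

```text
t 11.2 pos [ 0.505  -0.2033  0.2568] F [ 0.4  0.1 -0.1] w 0.08
offset now-axes [-0.0461 -0.0326  0.1553] rotvec [0.0567 0.002  0.05  ] offset after turn [-0.0478 -0.0214  0.1568]
```

View pics/d5.png

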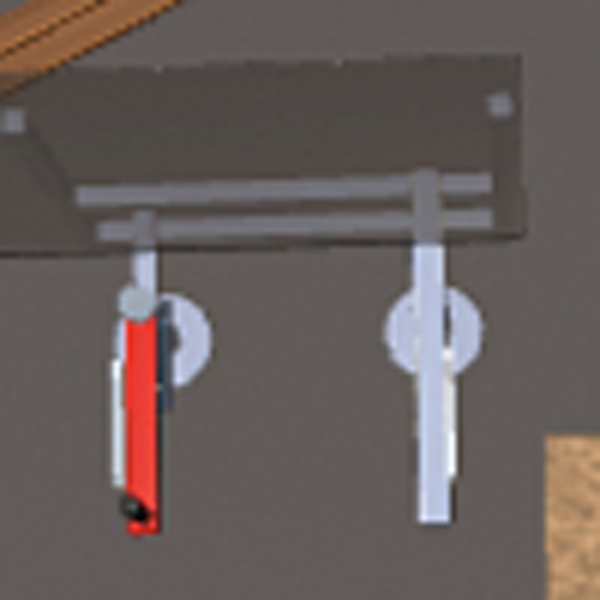

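View pics/d5s.png

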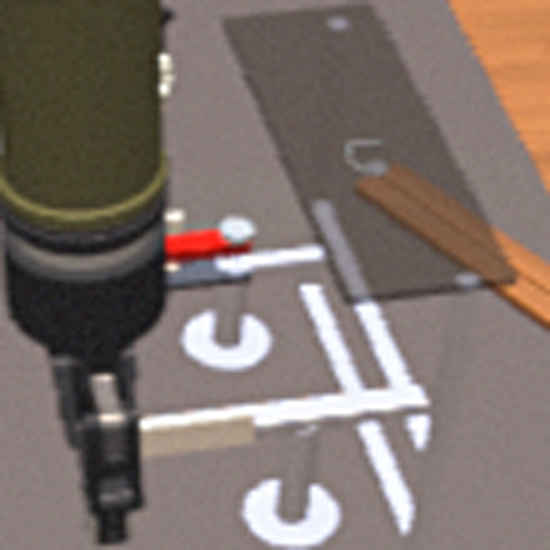

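```bash
cat > meas.py <<'E'
from h import *
import sys
np.set_printoptions(precision=4,suppress=True)
im=cv2.imread(sys.argv[1]).astype(np.float32)
def sub(row,a,b,f,level):
    # first/last crossing
    v=f(im[row,a:b]);idx=np.where(v>level)[0]
    if len(idx)==0:return None
    i,j=idx[0],idx[-1]
    l=a+i-(v[i]-level)/(v[i]-v[i-1]+1e-9) ;r=a+j+(v[j]-level)/(v[j]-v[j+1]+1e-9)
    return l,r
red=lambda p:p[:,2]-p[:,1]
blue=lambda p:p[:,0]-p[:,2]
for nm,f,lev,a,b,rows in(('brace',red,70,212,235,range(166,192)),('arm',blue,14,262,283,range(154,194))):
    L=[];Rr=[]
    for r in rows:
        q=sub(r,a,b,f,lev)
        if q:L.append(ray('top',(q[0],r),.1));Rr.append(ray('top',(q[1],r),.1))
    L=np.array(L);Rr=np.array(Rr)
    for k,E in(('L',L),('R',Rr),('mid',(L+Rr)/2)):
        p=np.polyfit(E[:,0],E[:,1],1);res=E[:,1]-np.polyval(p,E[:,0]);ok=abs(res)<.002
        p=np.polyfit(E[ok,0],E[ok,1],1)
        print(nm,k,'slope',p[0].round(4),'y@.6',np.polyval(p,.6).round(4),'n',ok.sum(),len(ok))
    print('width',np.median(L[:,1]-Rr[:,1]))
# tips along columns
g=im[:, :]
for nm,f,lev,cols in(('brace',red,70,range(221,226)),('arm',blue,14,range(270,274))):
    for c in cols:
        v=f(im[180:212,c]);j=np.where(v>lev)[0][-1];r=180+j+(v[j]-lev)/(v[j]-v[j+1]);print(nm,'tip',c,ray('top',(c,r),.1)[:2])
E
python3 meas.py pics/top5.png
```

```text
brace L slope 0.0197 y@.6 0.1553 n 26 26
brace R slope 0.0165 y@.6 0.1369 n 26 26
brace mid slope 0.0181 y@.6 0.1461 n 26 26
width 0.01852941842134237
arm L slope 0.0812 y@.6 -0.0131 n 12 40
arm R slope -0.0714 y@.6 -0.0371 n 14 40
arm mid slope 0.0061 y@.6 -0.0249 n 37 40
width 0.020345485619688287
brace tip 221 [0.5341 0.1523]
brace tip 222 [0.5325 0.1488]
brace tip 223 [0.5327 0.1453]
brace tip 224 [0.533  0.1418]
brace tip 225 [0.5332 0.1383]
arm tip 270 [ 0.5392 -0.0185]
arm tip 271 [ 0.5384 -0.022 ]
arm tip 272 [ 0.5385 -0.0255]
arm tip 273 [ 0.5386 -0.029 ]
```

```bash
python3 - <<'E'
import cv2
a=cv2.imread('pics/top0.png')[175:260,285:385];cv2.imwrite('pics/m.png',cv2.resize(a,None,fx=5,fy=5,interpolation=2))
E
```

```text
(no output)
```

View pics/m.png

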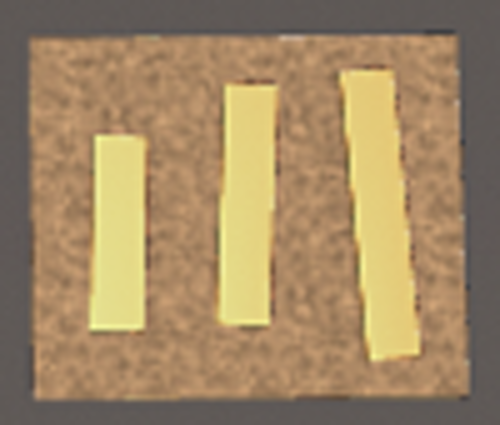

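Request:
servo_tool:
  increments:
    - {"offset":[0,0,0],"angular":[0.057,0.002,0.05],"grip":0.08}
    - {"offset":[-0.0096,-0.0043,0.0314],"angular":[0,0,0],"grip":0.08}
    - {"offset":[-0.0096,-0.0043,0.0314],"angular":[0,0,0],"grip":0.08}
    - {"offset":[-0.0096,-0.0043,0.0314],"angular":[0,0,0],"grip":0.08}
    - {"offset":[-0.0096,-0.0043,0.0314],"angular":[0,0,0],"grip":0.08}
    - {"offset":[-0.0096,-0.0043,0.0314],"angular":[0,0,0],"grip":0.065}
    - {"offset":[0,0,0],"angular":[0,0,0],"grip":0.065}

```text
time: 12.0
position: [0.4771, -0.2413, 0.0956]
ee_rot: [-3.131, -0.008, 1.521]
force: [-1.8, 0.2, 0.4]
grip_width: 0.0653
```

```bash
python3 - <<'E'
from h import *
need([.481,-.2498,.023],Rt(np.pi/2-.056,0,0))
E
```

```text
t 12.0 pos [ 0.4771 -0.2413  0.0956] F [-1.8  0.2  0.4] w 0.0653
offset now-axes [-0.0089  0.0051  0.0725] rotvec [-0.0103 -0.0079  0.006 ] offset after turn [-0.0083  0.0044  0.0726]
```

Request:
servo_tool:
  increments:
    - {"offset":[-0.0083,0.0044,0.01],"angular":[-0.01,-0.008,0.006],"grip":0.065}
    - {"offset":[0,0,0.022],"angular":[0,0,0],"grip":0.065}
    - {"offset":[0,0,0.02],"angular":[0,0,0],"grip":0.065}
    - {"offset":[0,0,0.012],"angular":[0,0,0],"grip":0.065}
    - {"offset":[0,0,0.005],"angular":[0,0,0],"grip":0.065}
    - {"offset":[0,0,0],"angular":[0,0,0],"grip":0.065}

```text
time: 12.6
position: [0.4849, -0.2523, 0.0302]
ee_rot: [3.134, 0.004, 1.515]
force: [0.3, -0.1, 0.0]
grip_width: 0.0651
```

```bash
python3 - <<'E'
from h import *
need([.481,-.2498,.022],Rt(np.pi/2-.056,0,0))
for n in('side','top'):cv2.imwrite(f'pics/{n}6.png',capture(n))
a=cv2.imread('pics/top6.png')[160:270,280:390];b=cv2.imread('pics/side6.png')[220:340,230:350]
cv2.imwrite('pics/d6.png',np.hstack([cv2.resize(x,(400,400),interpolation=2) for x in(a,b)]))
E
```

```text
t 12.6 pos [ 0.4849 -0.2523  0.0302] F [ 0.3 -0.1  0. ] w 0.0651
offset now-axes [ 0.0023 -0.0041  0.0082] rotvec [ 0.0076  0.0043 -0.0002] offset after turn [ 0.0023 -0.004   0.0082]
```

View pics/d6.png

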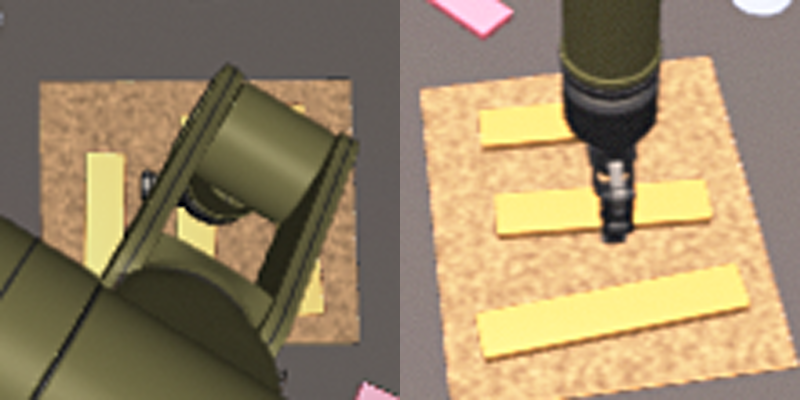

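Request:
servo_tool:
  increments:
    - {"offset":[0.0023,-0.004,0],"angular":[0.008,0.004,0],"grip":0.065}
    - {"offset":[0,0,0.008],"angular":[0,0,0],"grip":0.065}
    - {"offset":[0,0,0],"angular":[0,0,0],"grip":0.055}
    - {"offset":[0,0,0],"angular":[0,0,0],"grip":0.045}
    - {"offset":[0,0,0],"angular":[0,0,0],"grip":0.03}
    - {"offset":[0,0,0],"angular":[0,0,0],"grip":0.03}
    - {"offset":[0,0,0],"angular":[0,0,0],"grip":0.03}
  force: 60

```text
time: 13.4
position: [0.4807, -0.2505, 0.0221]
ee_rot: [-3.141, 0.001, 1.514]
force: [-1.3, -0.6, 3.3]
grip_width: 0.0387
```

Request:
servo_tool:
  increments:
    - {"offset":[0,0,-0.01],"angular":[0,0,0],"grip":0.03}
    - {"offset":[0,0,-0.03],"angular":[0,0,0],"grip":0.03}
    - {"offset":[0,0,-0.045],"angular":[0,0,0],"grip":0.03}
    - {"offset":[0,0,-0.045],"angular":[0,0,0],"grip":0.03}
    - {"offset":[0,0,-0.045],"angular":[0,0,0],"grip":0.03}
    - {"offset":[0,0,0],"angular":[0,0,0.12],"grip":0.03}
    - {"offset":[0,0,0],"angular":[0,0,0.12],"grip":0.03}
    - {"offset":[0,0,0],"angular":[0,0,0.12],"grip":0.03}
    - {"offset":[0,0,0],"angular":[0,0,0.12],"grip":0.03}
    - {"offset":[0,0,0],"angular":[0,0,0.12],"grip":0.03}
    - {"offset":[0,0,0],"angular":[0,0,0.12],"grip":0.03}
    - {"offset":[0,0,0],"angular":[0,0,0.12],"grip":0.03}
    - {"offset":[0,0,0],"angular":[0,0,0.12],"grip":0.03}
    - {"offset":[0,0,0],"angular":[0,0,0.12],"grip":0.03}
    - {"offset":[0,0,0],"angular":[0,0,0.12],"grip":0.03}
    - {"offset":[0,0,0],"angular":[0,0,0.12],"grip":0.03}
    - {"offset":[0,0,0],"angular":[0,0,0.12],"grip":0.03}
    - {"offset":[0,0,0],"angular":[0,0,0.04],"grip":0.03}
    - {"offset":[0,0,0],"angular":[0,0,0],"grip":0.03}

```text
time: 15.3
position: [0.4804, -0.2501, 0.1971]
ee_rot: [3.141, 0.001, 0.034]
force: [-0.1, 1.9, -1.1]
grip_width: 0.0382
```

```bash
python3 - <<'E'
from h import *
need([.5955,.0605,.18],Rt(.03,0,0))
E
```

```text
t 15.3 pos [ 0.4804 -0.2501  0.1971] F [-0.1  1.9 -1.1] w 0.0382
offset now-axes [ 0.1255 -0.3066  0.017 ] rotvec [0.0003 0.0005 0.0038] offset after turn [ 0.1243 -0.3071  0.0171]
```

Request:
servo_tool:
  increments:
    - {"offset":[0.0124,-0.0307,0.0015],"angular":[0,0,0.004],"grip":0.03}
    - {"offset":[0.0124,-0.0307,0.0015],"angular":[0,0,0],"grip":0.03}
    - {"offset":[0.0124,-0.0307,0.0015],"angular":[0,0,0],"grip":0.03}
    - {"offset":[0.0124,-0.0307,0.0015],"angular":[0,0,0],"grip":0.03}
    - {"offset":[0.0124,-0.0307,0.0015],"angular":[0,0,0],"grip":0.03}
    - {"offset":[0.0124,-0.0307,0.0015],"angular":[0,0,0],"grip":0.03}
    - {"offset":[0.0124,-0.0307,0.0015],"angular":[0,0,0],"grip":0.03}
    - {"offset":[0.0124,-0.0307,0.0015],"angular":[0,0,0],"grip":0.03}
    - {"offset":[0.0124,-0.0307,0.0015],"angular":[0,0,0],"grip":0.03}
    - {"offset":[0.0124,-0.0307,0.0015],"angular":[0,0,0],"grip":0.03}
    - {"offset":[0,0,0],"angular":[0,0,0],"grip":0.03}
    - {"offset":[0,0,0],"angular":[0,0,0],"grip":0.03}

```text
time: 16.5
position: [0.5951, 0.0609, 0.1815]
ee_rot: [3.141, 0.001, 0.033]
force: [-0.1, -1.9, -1.3]
grip_width: 0.0385
```

```bash
python3 - <<'E'
from h import *
np.set_printoptions(precision=4,suppress=True)
need([.5955,.0605,.135],Rt(.03,0,0))
q,_,s=cur()
for n in('side','top'):
    im=capture(n);cv2.imwrite(f'pics/{n}7.png',im)
    hsv=cv2.cvtColor(im,cv2.COLOR_BGR2HSV);m=cv2.inRange(hsv,(18,70,90),(35,255,255))
    x0,y0,x1,y1=(205,140,295,200) if n=='top' else (270,100,400,235)
    m2=np.zeros_like(m);m2[y0:y1,x0:x1]=m[y0:y1,x0:x1]
    pts=np.vstack([c.reshape(-1,2) for c in cv2.findContours(m2,0,1)[0] if cv2.contourArea(c)>15])
    r=cv2.minAreaRect(pts.astype(np.float32));b=cv2.boxPoints(r);print(n,b.tolist());print(np.array([ray(n,p,q[2]-.007) for p in b]))
a=cv2.imread('pics/top7.png')[115:215,200:300];b=cv2.imread('pics/side7.png')[110:230,270:390]
cv2.imwrite('pics/d7.png',np.hstack([cv2.resize(x,(400,400),interpolation=2) for x in(a,b)]))
E
```

```text
t 16.5 pos [0.5951 0.0609 0.1815] F [-0.1 -1.9 -1.3] w 0.0385
offset now-axes [0.0004 0.0004 0.0465] rotvec [0.0008 0.0011 0.0026] offset after turn [0.0004 0.0004 0.0465]
side [[299.13446044921875, 181.5051727294922], [302.00006103515625, 107.00000762939453], [328.07684326171875, 108.00297546386719], [325.21124267578125, 182.50814819335938]]
[[ 0.543  -0.0158  0.1745]
 [ 0.6237  0.3789  0.1745]
 [ 0.7151  0.3577  0.1745]
 [ 0.6178 -0.0316  0.1745]]
top [[205.0, 140.0], [272.0, 140.0], [272.0, 199.0], [205.0, 199.0]]
[[ 0.7207  0.1958  0.1745]
 [ 0.7194 -0.0282  0.1745]
 [ 0.5206 -0.028   0.1745]
 [ 0.5217  0.1923  0.1745]]
```

View pics/d7.png

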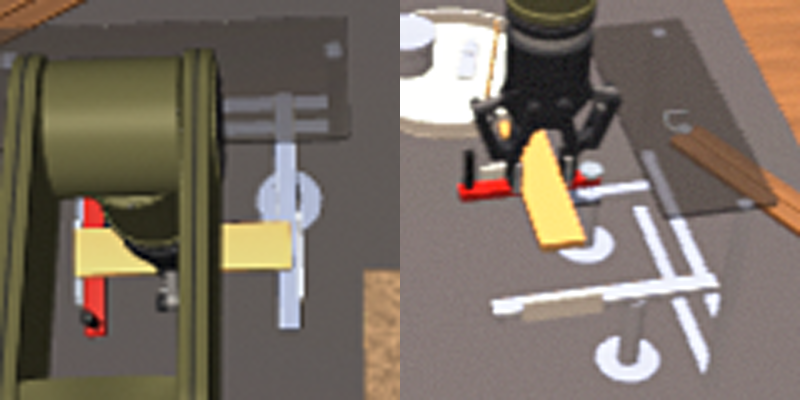

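```bash
python3 - <<'E'
from h import *
t=lambda x,y:ray('top',(200+x/4-.4,115+y/4-.4),.1744)
P=[t(76,229),t(78,277),t(291,222),t(292,268)];print(np.round(P,4))
im=cv2.imread('pics/top7.png').astype(float);v=im[...,2]-im[...,0]
for r in(173,175,178):
    row=v[r];L=[c for c in range(210,228) if row[c]<60<=row[c+1]];Rr=[c for c in range(262,280) if row[c]>=60>row[c+1]]
    for c in L+Rr:
        u=c+(row[c]-60)/(row[c]-row[c+1]);print(r,round(u,2),ray('top',(u,r),.1744).round(4))
E
```

```text
[[ 0.6122  0.1488  0.1744]
 [ 0.572   0.1466  0.1744]
 [ 0.6172 -0.0292  0.1744]
 [ 0.5786 -0.03    0.1744]]
173 217.96 [0.6084 0.1509 0.1744]
173 272.18 [ 0.6074 -0.0287  0.1744]
175 218.0 [0.6017 0.1507 0.1744]
175 272.17 [ 0.6007 -0.0286  0.1744]
178 218.0 [0.5916 0.1505 0.1744]
178 272.2 [ 0.5906 -0.0287  0.1744]
```

Request:
servo_tool:
  increments:
    - {"offset":[0.0004,0.0004,0.015],"angular":[0,0,0],"grip":0.03}
    - {"offset":[0,0,0.015],"angular":[0,0,0],"grip":0.03}
    - {"offset":[0,0,0.01],"angular":[0,0,0],"grip":0.03}
    - {"offset":[0,0,0.008],"angular":[0,0,0],"grip":0.03}
    - {"offset":[0,0,0.006],"angular":[0,0,0],"grip":0.03}
    - {"offset":[0,0,0.004],"angular":[0,0,0],"grip":0.03}
    - {"offset":[0,0,0.002],"angular":[0,0,0],"grip":0.03}
    - {"offset":[0,0,0],"angular":[0,0,0],"grip":0.03}

```text
time: 17.4
position: [0.5958, 0.0599, 0.1216]
ee_rot: [3.141, 0.001, 0.03]
force: [-0.4, -0.1, 0.0]
grip_width: 0.0388
```

Request:
servo_tool:
  increments:
    - {"offset":[0,0,0.001],"angular":[0,0,0],"grip":0.03}
    - {"offset":[0,0,0.001],"angular":[0,0,0],"grip":0.03}
    - {"offset":[0,0,0],"angular":[0,0,0],"grip":0.03}

```text
time: 17.7
position: [0.5958, 0.0599, 0.1198]
ee_rot: [3.141, 0.0, 0.03]
force: [0.2, 0.0, -0.5]
grip_width: 0.0381
```

```bash
python3 - <<'E'
from h import *
need([.5955,.0605,.119],Rt(.03,0,0))
for n in('side','top'):
    im=capture(n);cv2.imwrite(f'pics/{n}8.png',im)
a=cv2.imread('pics/top8.png')[115:215,200:300];b=cv2.imread('pics/side8.png')[130:210,290:370]
cv2.imwrite('pics/d8.png',np.hstack([cv2.resize(x,(400,400),interpolation=2) for x in(a,b)]))
E
```

```text
t 17.7 pos [0.5958 0.0599 0.1198] F [ 0.2  0.  -0.5] w 0.0381
offset now-axes [-0.0003 -0.0006  0.0008] rotvec [ 0.0004  0.0002 -0.0001] offset after turn [-0.0003 -0.0006  0.0008]
```

View pics/d8.png

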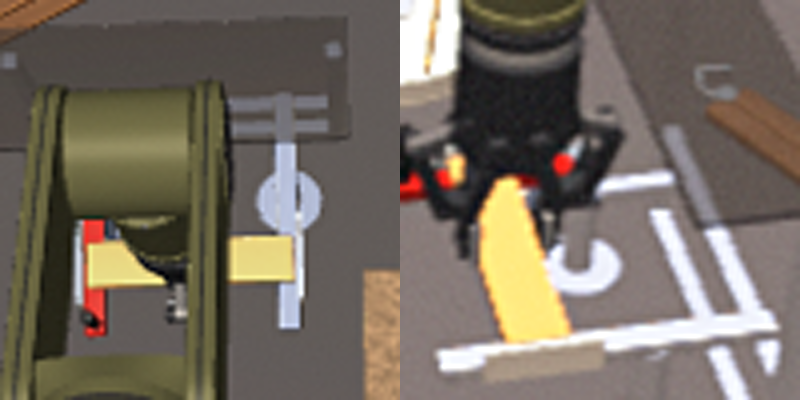

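Request:
servo_tool:
  increments:
    - {"offset":[0,0,0.001],"angular":[0,0,0],"grip":0.03}
    - {"offset":[0,0,0],"angular":[0,0,0],"grip":0.03}
    - {"offset":[0,0,0],"angular":[0,0,0],"grip":0.045}
    - {"offset":[0,0,0],"angular":[0,0,0],"grip":0.055}
    - {"offset":[0,0,0],"angular":[0,0,0],"grip":0.065}
    - {"offset":[0,0,0],"angular":[0,0,0],"grip":0.065}
    - {"offset":[0,0,-0.01],"angular":[0,0,0],"grip":0.065}
    - {"offset":[0,0,-0.03],"angular":[0,0,0],"grip":0.065}
    - {"offset":[0,0,-0.04],"angular":[0,0,0],"grip":0.065}
    - {"offset":[0,0,-0.04],"angular":[0,0,0],"grip":0.065}
    - {"offset":[0,0,-0.04],"angular":[0,0,0],"grip":0.065}
    - {"offset":[-0.045,0,0],"angular":[0,0,0],"grip":0.065}
    - {"offset":[-0.04,0.04,0],"angular":[0,0,0],"grip":0.065}
    - {"offset":[0,0.05,0],"angular":[0,0,0],"grip":0.065}
    - {"offset":[0,0.05,0],"angular":[0,0,0],"grip":0.065}
    - {"offset":[0,0.05,0],"angular":[0,0,0],"grip":0.065}
    - {"offset":[0,0.05,0],"angular":[0,0,0],"grip":0.065}
    - {"offset":[0,0.05,0],"angular":[0,0,0],"grip":0.065}
    - {"offset":[0,0,0],"angular":[0,0,0],"grip":0.065}

```text
time: 19.7
position: [0.5243, -0.2342, 0.2795]
ee_rot: [3.137, -0.001, 0.024]
force: [-0.2, 1.0, -0.4]
grip_width: 0.0651
```

```bash
python3 - <<'E'
from h import *
np.set_printoptions(precision=4,suppress=True)
q,_,s=cur();print(s['time'],q)
for n in('side','top'):
    im=capture(n);cv2.imwrite(f'pics/{n}9.png',im)
im=cv2.imread('pics/top9.png').astype(float);v=im[...,2]-im[...,0]
for r in(174,177,180):
    row=v[r];print(r,[(c,int(row[c])) for c in list(range(216,226))+list(range(268,278))])
a=cv2.imread('pics/top9.png')[115:215,200:300];b=cv2.imread('pics/side9.png')[120:230,280:390]
cv2.imwrite('pics/d9.png',np.hstack([cv2.resize(x,(400,400),interpolation=2) for x in(a,b)]))
E
python3 meas.py pics/top9.png
```

```text
19.7 [ 0.5243 -0.2342  0.2795]
174 [(216, 9), (217, 10), (218, -2), (219, -21), (220, 37), (221, 193), (222, 184), (223, 181), (224, 184), (225, 168), (268, 104), (269, 100), (270, 92), (271, 92), (272, 85), (273, 8), (274, -5), (275, -14), (276, 10), (277, 9)]
177 [(216, 10), (217, 9), (218, -1), (219, -19), (220, 24), (221, 132), (222, 101), (223, 105), (224, 105), (225, 107), (268, 103), (269, 103), (270, 103), (271, 105), (272, 106), (273, 39), (274, -12), (275, -13), (276, 11), (277, 9)]
180 [(216, 8), (217, 10), (218, -1), (219, -19), (220, 9), (221, 137), (222, 93), (223, 102), (224, 102), (225, 102), (268, 101), (269, 101), (270, 101), (271, 101), (272, 104), (273, 58), (274, -17), (275, -13), (276, 11), (277, 10)]
brace L slope 0.0241 y@.6 0.1549 n 25 25Traceback (most recent call last):
  File "meas.py", line 22, in <module>
    p=np.polyfit(E[ok,0],E[ok,1],1)
    raise TypeError("expected non-empty vector for x")
TypeError: expected non-empty vector for x
```

View pics/d9.png

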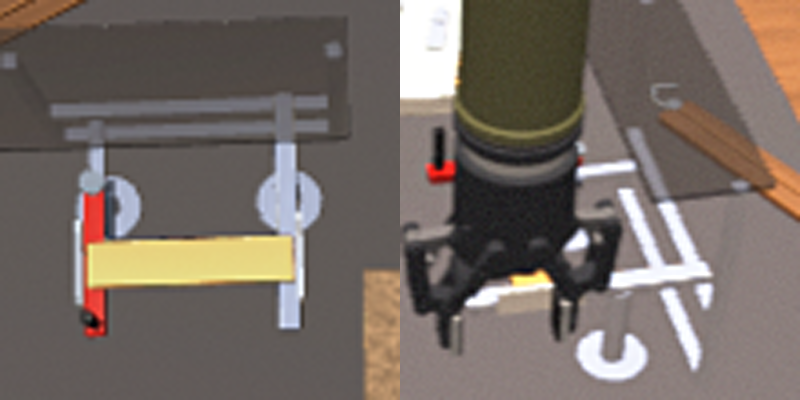

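View pics/side9.png

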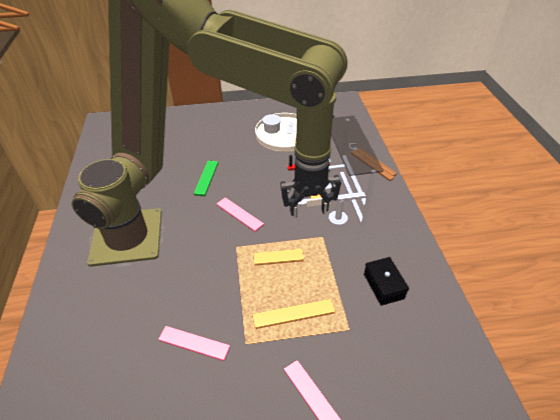

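Request:
servo_tool:
  increments:
    - {"offset":[0,0.05,0],"angular":[0,0,0],"grip":0.065}
    - {"offset":[0,0.05,0],"angular":[0,0,0],"grip":0.065}
    - {"offset":[-0.04,0.03,0],"angular":[0,0,0],"grip":0.065}
    - {"offset":[-0.04,0.03,0],"angular":[0,0,0],"grip":0.065}
    - {"offset":[-0.04,0.03,0],"angular":[0,0,0],"grip":0.065}
    - {"offset":[-0.04,0,0],"angular":[0,0,0],"grip":0.065}
    - {"offset":[0,0,0],"angular":[0,0,0],"grip":0.065}

```text
time: 20.5
position: [0.3657, -0.4208, 0.2791]
ee_rot: [-3.14, 0.004, 0.027]
force: [0.9, -0.1, -0.2]
grip_width: 0.0651
```

```bash
python3 - <<'E'
from h import *
for n in('side','top'):
    im=capture(n);cv2.imwrite(f'pics/{n}10.png',im)
a=cv2.imread('pics/top10.png')[115:215,200:300];b=cv2.imread('pics/side10.png')[120:230,280:390]
cv2.imwrite('pics/d10.png',np.hstack([cv2.resize(x,(400,400),interpolation=2) for x in(a,b)]))
s=cv2.imread('pics/top10.png').astype(float);v=s[...,2]-s[...,0]
t=lambda r,u:ray('top',(u,r),.112)
print(t(179,220.4),t(179,273.2))
E
```

```text
[0.60025114 0.15323003 0.112     ] [ 0.5993003  -0.03014132  0.112     ]
```

View pics/d10.png

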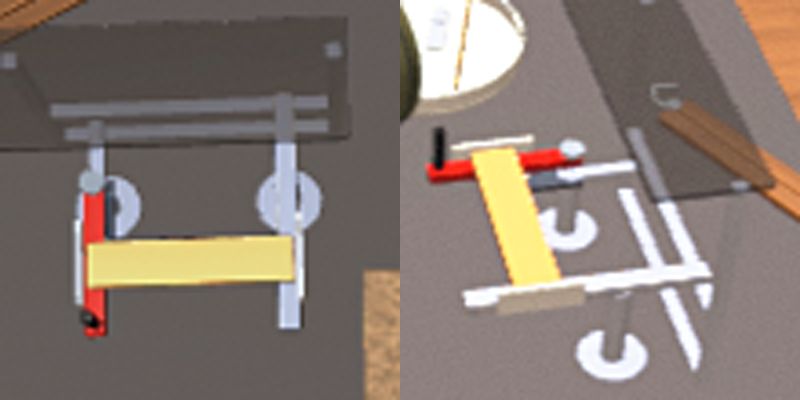

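The slat lies flat across both arms and between the lips. In the crop it spans top-image columns of about 220 to 273, with the brace parallel to the fixed arm. I'm handing the job in.

```bash
python3 -c "
from rig import *
print(finish_job())"
```

```text
the job is handed in; nothing more can be done
None
```

I swung the red brace out to its end stop and laid the 180 mm slat across the brace and fixed arm. I handed the job in at about 20.6 s of the 53 s allowed.

- **Brace:** I gripped the pin with a tilted tool to clear the glass and swung it until it stopped solidly (14 N push at the pin) at about (0.541, 0.145). After release the pictures showed it staying out, parallel to the fixed arm.
- **Slat:** I picked the middle of the three on the mat, measured at 176–180 mm against about 140–148 and 212–217 mm for the others. The last pictures show it flat on both arms and inside both lips. Its ends are at about y 0.153 and −0.030, with the lips estimated at 0.1545 and −0.0335. I did not measure its final height.
- **Other objects:** In the wide side view after placing, the other two slats, the tin and the earring box looked where they started; I did not measure them.

**Problems and disagreements:**
- **First approach:** The 45° tilt ran two wrist joints to the edge of their ranges. One read −2.683 against a −2.68 limit, so I backed off and used less tilt.
- **Cubby angle:** The glass edge and arm tips gave about 0.035 rad, the brace's edges about 0.018 rad and the fixed arm's about 0.006 rad. I used 0.03 rad.
- **Edge re-check:** The final automatic edge check stopped with an error. It re-measured only one edge of the brace, which agreed with the earlier value.

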